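# Hold the instrument case in the check-in corner

## Task

Slide the steel instrument case with the bar handle on its lid across the counter, without lifting it, into the corner of the two low fences of the check-in station, its long side along the long fence. Press it fully home so that it lies flush against both fences at once with both spring plungers pushed in, and finish while still holding it pressed there with the gripper: do not let go. Leave everything else on the counter where it is.

Things in the scene. Friction and masses are not known exactly. Their poses are not given: they have to be found in the camera images.
- case: the case to slide: plain steel box 76 (its x) x 120 (its y) x 50 mm high, 0.35 to 0.7 kg, on a smooth plastic base that slides easily. Origin: centre of its underside. On its lid a centred bar handle along its y: 14 mm thick (x), 70 mm long (y), from 60 to 82 mm above the counter, on two posts at y = +-29 mm. Starts within 0.3 rad of the world's axes, long side roughly across the robot's front
- corner (a point): inner corner of the check-in station, at counter height, where the two fence faces meet; fixed in a run. Long fence's face: plane x = 0; short fence's face: plane y = 0. The case belongs on the -x, -y side, on the bare counter: home is its centre at x = -38, y = -60 mm, its axes parallel to these (either way round). The station is turned -0.15 to 0.2 rad from the world's axes
- long_fence: long fence, fixed, aluminium, 14 mm thick, 44 mm high, polished, its face from y = 0 to y = -130 mm; origin and axes as corner. Behind it a grey reader housing reaches to x = 69 mm, 36 mm high
- short_fence: short fence, fixed, aluminium, 14 mm thick, 44 mm high, polished, its face from x = 0 to x = -90 mm; origin and axes as corner. Behind it a 12 mm high foot reaches to y = 38 mm
- long_plunger (a joint): spring plunger (round smooth steel nose, 30 mm above the counter) standing 4 mm out of the long fence's face at y = -60 mm; 0 = out, 0.004 m = pushed in level with the face, which takes about 2 N. It springs back when not pressed
- short_plunger (a joint): the same kind of plunger in the short fence's face at x = -38 mm; 0 = out, 0.004 m = pushed in, about 2 N
- small_case: bystander: smaller plain steel case, 60 (x) x 90 (y) x 42 mm, flat lid with no handle; origin at the centre of its underside. It and the case to be slid may stand in each other's place
- vial: bystander: small amber medicine jar, 26 mm across, 55 mm high, standing; origin under its centre
- bowl: bystander: steel bowl 100 mm across, 45 mm high; origin under its centre
- tape: bystander: roll of white tape lying flat, 60 mm across, 22 mm high; origin under its centre
- syringe: bystander: large plastic syringe lying along its y axis, 170 mm long, 44 mm wide at the flange, 32 mm high; origin on the counter near the middle of its length
- sanitizer: bystander: white pump bottle, 66 mm across, 183 mm high; origin under its centre
- basket: bystander: green slatted basket 160 (x) x 130 (y) x 60 mm; origin under its centre
Mind the look-alikes: they are no part of the job. Leave any yellow look-alike of the case alone.

How it is judged:
By the outcome, as a careful person would: the job done as asked, in the order asked, and still so for the second after the job is handed in, while the arm keeps its last pose, push and grip.
It also fails if it takes over 54 s, if anything falls off the work surface, if the arm or the gripper's body presses on something with over 40 N, if the wrist force passes 120 N, or if a joint passes its speed limit or range.

## Robot

A 6-joint arm with a two-finger parallel gripper is mounted at the origin on the work surface. World frame = base frame: x ahead of the robot, y to its left, z up, the work surface at z = 0. Lengths are in mm, angles in rad, forces in N, time in s.
With the tool pointing down it reaches from about 350 to 775 mm from the base axis. Payload 7.3 kg.
Tool frame: the origin (TCP) lies between the finger pads; the fingertips stand 8 mm ahead of it and the grasp point (between the pads) lies 11 mm behind it; y points along the fingers, z is the direction in which the jaws open and shut, and the axes are right-handed (so a half turn about y gives the same grasp; the last joint's range is limited). The gripper opens to 92 mm and grips with 3 to 60 N. Pads are 19 mm wide; open, the fingers measure 130 mm over their backs; the gripper's body (75 mm by 190 mm) begins 47 mm behind the grasp point.
Start: joints at [-0.146, 0.342, 1.524, -0, 1.275, -0.146], TCP at [525.018, 0.02, 234.741] pointing down, gripper open.
Joint ranges: [-2.53, 2.53], [-0.77, 2.02], [0.04, 2.7], [-1, 4.14], [0.28, 2.66], [-3.11, 3.11]. Speed limits (rad/s): [2.57, 2.57, 3.14, 3.14, 3.14, 3.14].

## Interface

Orientations are given as [roll, pitch, yaw] about the fixed x, y, z axes, in that order (R = Rz(yaw) Ry(pitch) Rx(roll)).
In Python, from plant import bot, vision, job gives the robot as it stands. The module is installed in compiled form; this text tells all that it offers.
- The arm moves only by the tool arm_command, never from a script. Its argument "deltas" is a list of rows, each a list of 4 numbers: the shift along the tool's x, y, z in m, then the turn about the tool's y in degrees. In form: [[x, y, z, twist], ...]. A call has 1 to 5 rows; each row shifts and turns the commanded pose from where the row before left it, along the tool's axes as they then stand; what a row does not reach is not made up. A row lasts 1/10 s, in which the tool goes at most 50 mm and 8.59 degrees, less where a joint would pass 70% of its speed; a pose out of reach is approached as far as the arm can. A call is refused whole if a number of a shift passes 0.05 or a number of a turn 8.59, either way. A call with a gripper value outside its range is refused whole. "claw" is the closure in counts, from 0 (fully open) to 255 (shut), set as the call begins (left out, the last holds). The fingers move at their own pace and stop on an object; the grip force is fixed at half the most. Time passes only in rows, so rows that do not move let the fingers close. It gives the time, the measured TCP pose, the force and the opening at its end, in the units of the state.
- bot.get_obs(): the state, without advancing time (a new reading comes with each control period).
- vision.capture(name): name is "scene" or "side" or "wrist"; returns a dict with "img" (400x640x3 uint8, red, green, blue), "camera_matrix" (3x3 intrinsics, pixels), "world_to_cam" (4x4, takes a point from world to camera coordinates); the wrist camera has in their place "mount" (4x4, takes a point from camera to tool coordinates, whose origin is the TCP and whose axes are the tool frame's). Camera axes: x right, y down, z forward; pixel columns grow to the right and rows downward; lengths in mm; the calibration is good to about 2 mm. A picture is of the moment at which its call begins: read the wrist's pose just before it. There is no depth.
- job.close_job(): hands the job in, once; it reports no verdict.
Trained networks look in a picture, given as the dict that the camera call returned (one of the last four; its "shot" number tells which), for a name from the list of things; names that differ only in an ending like _2 or _b are one class to them, and where a whole thing is asked for, a point or a joint stands for the part that bears it (a point fixed in the world has none). Each returns a list of dicts, best first, with "confidence" (0 to 1); they miss things now and then, are a little off and sometimes report something else, mostly with a low value. They report only what shows in the picture. A call takes as long as a camera call. They do not tell look-alikes from the thing itself.
- vision.find_in(picture, name): "xyz" ([x, y, z] in mm, in the coordinates of the camera as it stood for that picture, good to about 4 mm: the middle of the surface that is visible of it).
- vision.regions_of(picture, name): "mask" (400x640 bool, what is visible of it).
The state is a dict: "time": time; "joint_positions": joint angles; "dq": joint speeds; "tau": joint torques, N m; "tool_pos": TCP position; "tcp_rot": TCP orientation; "contact_force": force on the tool from outside, world axes, zero at the start; "moment": the same for the moment, N m; "grip_width": finger opening in mm.
Only numpy, scipy, OpenCV 4.12 (cv2) and the standard library are available. Lean on these libraries where they do the work, as an engineer would, in place of code of your own. Each camera call takes 0.05 s, during which the arm holds its last target. There are 200 camera calls.

## Working session

There is one attempt and no reset: what is moved stays moved. The work goes in short steps, Python scripts to look and compute and a tool call to move; the robot and the scene stay as the last step left them, time stands still between calls to the robot, and variables do not carry over. Pictures are saved under pics/ and viewed, about 8 in all and at most 12, crops included, and the job is handed in when it is done.

Besides the shell and the picture viewer there is one more tool, called after "Request:" by a JSON object that holds its "api" and its "payload". arm_command: Moves the arm, as the interface text tells. Its arguments: {"type":"object","properties":{"deltas":{"type":"array","items":{"type":"array","items":{"type":"number"}}},"claw":{"type":"number"}},"required":["deltas"]}

```bash
mkdir -p pics; cat > h.py <<'E'
import numpy as np, cv2
from plant import bot, vision, job
def save(p,n): cv2.imwrite('pics/'+n,cv2.cvtColor(p['img'],cv2.COLOR_RGB2BGR))
def toW(p,xyz): return (np.linalg.inv(p['world_to_cam'])@np.r_[xyz,1])[:3]
def ray(p,u,v,z):
    T=np.linalg.inv(p['world_to_cam']); d=T[:3,:3]@np.linalg.inv(p['camera_matrix'])@[u,v,1]; c=T[:3,3]
    return c+d*(z-c[2])/d[2]
def proj(p,X):
    c=p['world_to_cam']@np.r_[X,1]; q=p['camera_matrix']@c[:3]; return q[:2]/q[2]
E
python3 - <<'E'
from h import *
for cam in ('scene','side'):
    p=vision.capture(cam); save(p,cam+'1.png'); print(cam)
    for n in ['case','long_fence','short_fence','small_case','vial','bowl','tape','syringe','sanitizer','basket']:
        for r in vision.find_in(p,n)[:3]:
            w=toW(p,r['xyz']); print(n,round(r['confidence'],2),w.round(0),proj(p,w).round(0))
print(bot.get_obs())
E
```

```text
scene
case 0.79 [ 500. -316.   47.] [251. 173.]
long_fence 0.81 [659. 104.  41.] [375. 222.]
short_fence 0.79 [602. 182.  12.] [400. 217.]
small_case 0.69 [475. -90.  40.] [319. 175.]
vial 0.62 [ 450. -230.   33.] [279. 168.]
bowl 0.8 [396. 406.  27.] [468. 173.]
tape 0.77 [410.  86.  17.] [372. 171.]
syringe 0.66 [ 773. -148.   24.] [285. 249.]
sanitizer 0.89 [ 648. -521.   93.] [171. 190.]
basket 0.89 [614. 455.  17.] [492. 226.]
basket 0.33 [ 648. -525.   96.] [169. 190.]
side
case 0.87 [ 454. -510.   50.] [431. 338.]
case 0.85 [ 461. -347.   49.] [367. 281.]
long_fence 0.75 [645.  78.  26.] [309. 177.]
short_fence 0.65 [593. 162.  25.] [280. 172.]
small_case 0.91 [ 444. -107.   42.] [291. 229.]
vial 0.64 [ 434. -241.   36.] [323. 262.]
vial 0.2 [649. 129.  36.] [300. 167.]
bowl 0.73 [416. 418.  27.] [193. 158.]
tape 0.79 [397.  76.  20.] [239. 208.]
tape 0.32 [ 461. -348.   49.] [367. 281.]
syringe 0.6 [ 758. -164.   22.] [393. 200.]
sanitizer 0.55 [ 607. -544.   93.] [502. 290.]
basket 0.9 [613. 436.  31.] [242. 139.]
basket 0.25 [ 429. -243.   36.] [322. 264.]
{'time': 1.1, 'joint_positions': array([-1.45959573e-01,  3.42039525e-01,  1.52410573e+00,  6.95742460e-06,
        1.27539616e+00, -1.45943815e-01]), 'dq': array([-0.00138939,  0.00016091,  0.00314579,  0.00124161,  0.00155532,
       -0.0010681 ]), 'tau': array([-4.54080655e-04, -4.31145644e+01, -2.44479275e+01,  7.18140719e-02,
        4.84922295e-02, -2.86721558e-06]), 'tool_pos': array([5.25017513e+02, 4.29940550e-02, 2.34717973e+02]), 'tcp_rot': array([-1.57074467e+00, -8.65584613e-07, -1.57081411e+00]), 'contact_force': array([0.51599852, 0.19572285, 0.23713972]), 'moment': array([ 0.00685146, -0.00555779, -0.02114226]), 'grip_width': 91.5422244172237}
```

View pics/scene1.png

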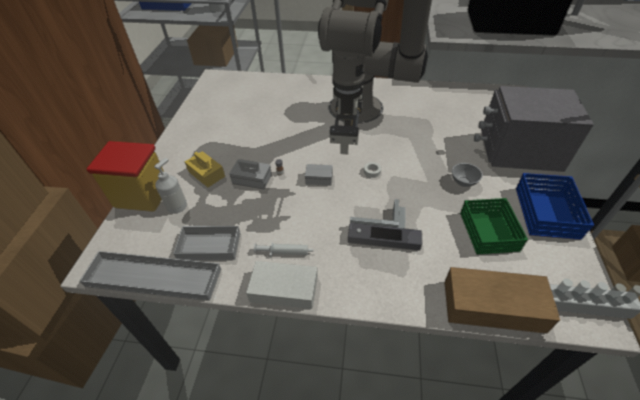

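View pics/side1.png

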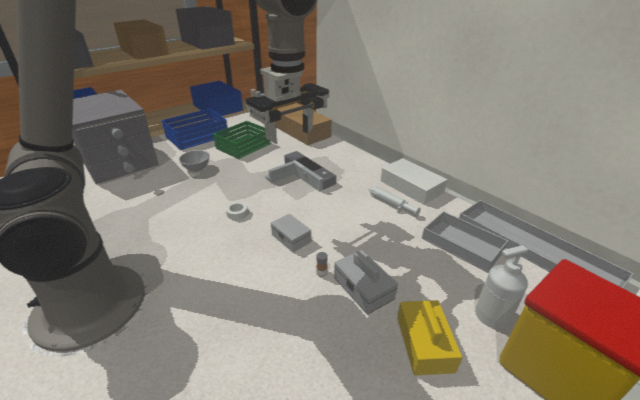

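The scene view lies opposite the robot. Candidates for the case:
- Grey box with handle: scene (251,173), side (367,281).
- Yellow look-alike with handle: scene (205,167), side (431,338).
- Flat small case with no handle: scene (319,175), side (291,229).

By the description it is the grey box with the handle. I'll check that in a close crop and see what the wrist camera shows.

```bash
python3 - <<'E'
from h import *
s=vision.capture('side'); w=vision.capture('wrist')
a=cv2.resize(s['img'][220:380,300:480],None,fx=2.2,fy=2.2,interpolation=cv2.INTER_CUBIC)
sc=vision.capture('scene'); c=cv2.resize(sc['img'][190:255,340:430],None,fx=4.4,fy=4.4,interpolation=cv2.INTER_CUBIC)
top=np.zeros((352,800,3),np.uint8); top[:,:396]=a; top[:286,400:796]=c
b=cv2.resize(w['img'],(384,240)); bot_=np.zeros((240,800,3),np.uint8); bot_[:,:384]=b
save({'img':np.vstack([top,bot_])},'close.png'); print(w['mount'].round(3),w['camera_matrix'])
E
```

```text
[[-0.00000e+00  9.58000e-01  2.86000e-01 -7.73040e+01]
 [ 1.00000e-03 -2.86000e-01  9.58000e-01 -1.48729e+02]
 [ 1.00000e+00  0.00000e+00 -0.00000e+00  1.29300e+00]
 [ 0.00000e+00  0.00000e+00  0.00000e+00  1.00000e+00]] [[352.03017371   0.         313.45650565]
 [  0.         352.03017371 202.43216198]
 [  0.           0.           1.        ]]
```

View pics/close.png

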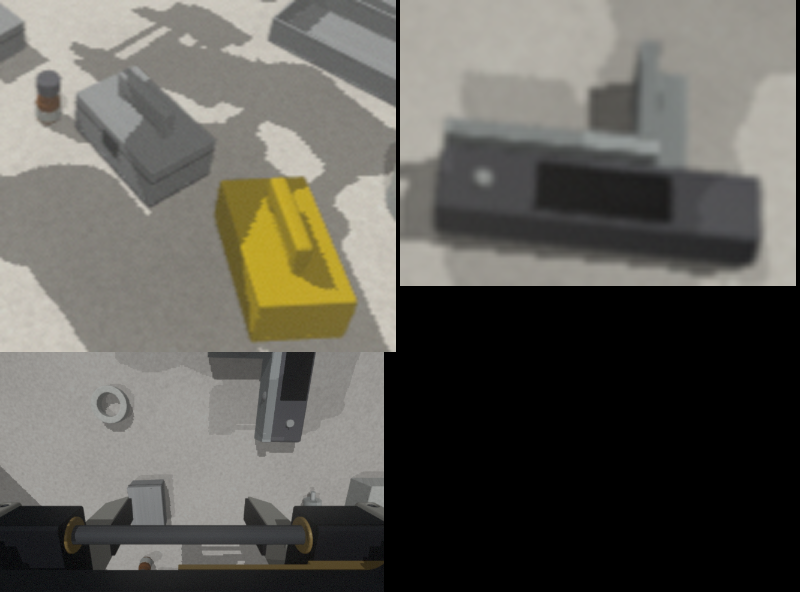

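The crop confirms it: the grey box with the bar handle at side (367,281) is the case, next to the amber jar. The yellow one is a separate look-alike. The station's long fence runs along y on the robot side of the dark reader, and its short fence is at the +y end. Next I'll look at the station with the wrist camera.

Request:
{"api": "arm_command", "payload": {"deltas": [[-0.04, -0.02, 0.04, 0], [-0.04, -0.02, 0.04, 0], [-0.02, 0, 0, 0], [0, 0, 0, 0], [0, 0, 0, 0]]}}

```text
time: 1.75
tool_pos: [591.3, 86.7, 267.6]
tcp_rot: [-1.572, -0.001, -1.57]
contact_force: [-0.7, 0.3, -0.0]
grip_width: 91.7
```

```bash
cat >> h.py <<'E'
from scipy.spatial.transform import Rotation as Ro
def wrist():
    o=bot.get_obs(); p=vision.capture('wrist')
    T=np.eye(4); T[:3,:3]=Ro.from_euler('xyz',o['tcp_rot']).as_matrix(); T[:3,3]=o['tool_pos']
    p['world_to_cam']=np.linalg.inv(T@p['mount']); return p
E
python3 - <<'E'
from h import *
p=wrist(); save(p,'w_station.png'); np.savez('w_st.npz',w=p['world_to_cam'],K=p['camera_matrix'])
print(bot.get_obs()['tool_pos'])
for n in ['long_fence','short_fence','corner','long_plunger','short_plunger']:
    for r in vision.find_in(p,n)[:1]:
        w=toW(p,r['xyz']); print(n,round(r['confidence'],2),w.round(0),proj(p,w).round(0))
E
```

```text
[591.25313982  86.11977464 267.68565421]
long_fence 0.77 [652. 108.  43.] [370. 153.]
short_fence 0.58 [606. 178.  10.] [326.  84.]
corner 0.72 [646. 100.  33.] [363. 158.]
short_plunger 0.46 [607. 158.  37.] [328. 103.]
```

View pics/w_station.png

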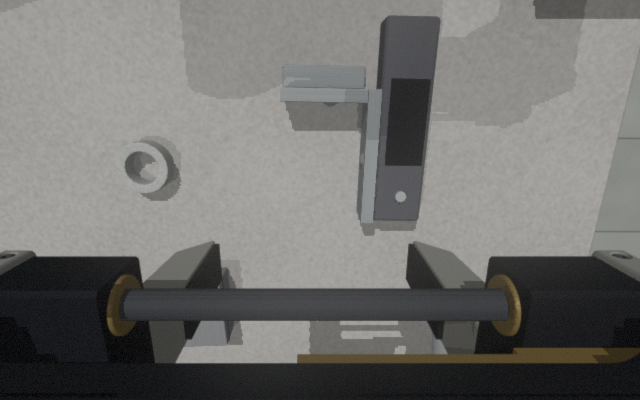

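The station is at the upper middle: the long fence's top strip runs from about (375,90) to (366,222), the short fence's from (281,94) to (368,96), and the short plunger's nose is near (328,103). I'll zoom in for the edges.

```bash
python3 - <<'E'
import cv2
i=cv2.imread('pics/w_station.png')[75:230,270:400]
i=cv2.resize(i,None,fx=4.8,fy=3.8,interpolation=cv2.INTER_CUBIC)
i=cv2.convertScaleAbs(i,alpha=1.3)
for k in range(0,13): cv2.putText(i,str(270+10*k),(int(48*k),10),0,.35,(0,0,255)); cv2.line(i,(48*k,12),(48*k,18),(0,0,255))
for k in range(0,16): cv2.putText(i,str(75+10*k),(0,int(38*k)+4),0,.35,(0,0,255)); cv2.line(i,(25,38*k),(32,38*k),(0,0,255))
cv2.imwrite('pics/w_st_z.png',i)
E
```

```text
(no output)
```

View pics/w_st_z.png

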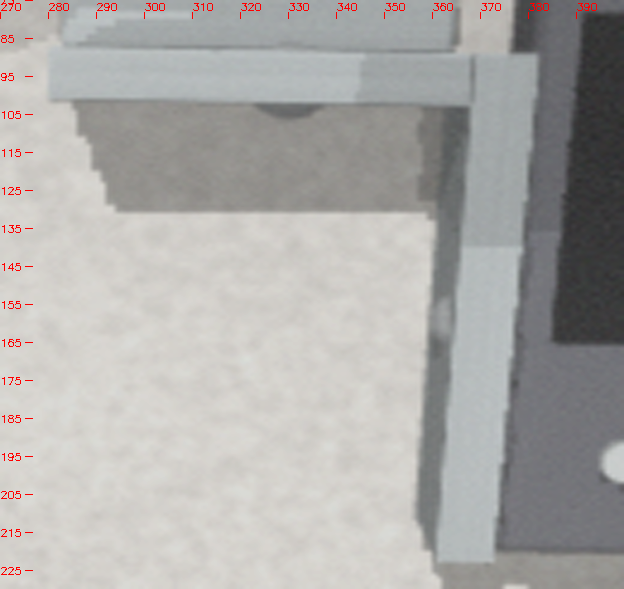

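```bash
python3 - <<'E'
from h import *
d=np.load('w_st.npz'); p={'world_to_cam':d['w'],'camera_matrix':d['K']}
C=ray(p,367.9,102.6,44);L=ray(p,361.2,222.9,44);S=ray(p,280,101.3,44)
print(C,L,S,np.linalg.norm(L-C),np.linalg.norm(S-C))
v=C-L; u=C-S
print('yaw long',np.arctan2(-v[0],v[1]),'yaw short',np.arctan2(u[1],u[0]))
E
```

```text
[647.48997942 158.93136926  44.        ] [645.88164518  28.94113571  44.        ] [558.08819389 160.09069631  44.        ] 130.00018291286057 89.4093020608948
yaw long -0.01237210003150789 yaw short -0.01296687831215086
```

Request:
{"api": "arm_command", "payload": {"deltas": [[0.05, 0, -0.02, 0], [0.05, 0, -0.02, 0], [0.05, 0, -0.02, 0], [0.05, 0, -0.02, 0], [0.05, 0, -0.02, 0]]}}

```text
time: 2.55
tool_pos: [497.6, -147.4, 268.4]
tcp_rot: [-1.57, -0.0, -1.571]
contact_force: [0.8, -0.7, 0.2]
grip_width: 91.9
```

Request:
{"api": "arm_command", "payload": {"deltas": [[0.05, 0, 0, 0], [0.05, 0, 0, 0], [0.05, 0, 0, 0], [0, 0, 0, 0], [0, 0, 0, 0]]}}

```text
time: 3.05
tool_pos: [498.1, -296.6, 267.6]
tcp_rot: [-1.571, 0.001, -1.574]
contact_force: [-0.9, 1.0, 0.3]
grip_width: 92.1
```

```bash
python3 - <<'E'
from h import *
p=wrist(); save(p,'w_case.png'); np.savez('w_case.npz',w=p['world_to_cam'],K=p['camera_matrix'])
print(bot.get_obs()['tool_pos'])
for n in ['case','vial','small_case','syringe']:
    for r in vision.find_in(p,n)[:2]:
        w=toW(p,r['xyz']); print(n,round(r['confidence'],2),w.round(0),proj(p,w).round(0))
E
```

```text
[ 498.40837621 -295.34962797  267.85556801]
case 0.67 [ 481. -315.   51.] [296. 191.]
case 0.65 [ 469. -492.   46.] [289. 329.]
vial 0.74 [ 437. -233.   55.] [251. 112.]
small_case 0.86 [ 453. -138.   42.] [265.   9.]
syringe 0.68 [ 761. -170.   24.] [569.  46.]
syringe 0.17 [ 621. -513.   42.] [411. 341.]
```

View pics/w_case.png

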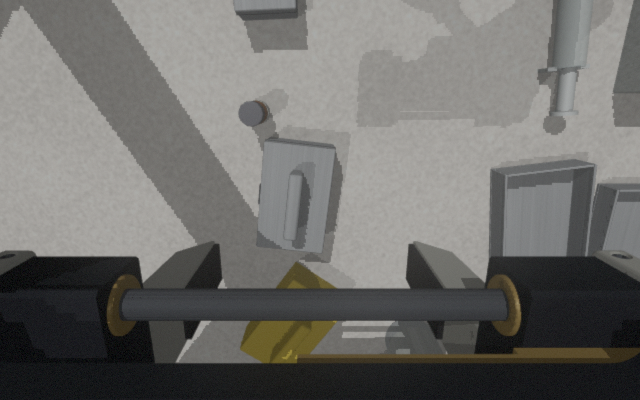

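The case is at the centre of the wrist view: lid corners near (265,139), (336,146), (324,251), (257,247), and handle from (296,172) to (291,240). The yellow look-alike is close to its -y end at (290,315), and the vial is at (252,113). Zooming in to measure the case.

```bash
python3 - <<'E'
import cv2
i=cv2.imread('pics/w_case.png')[130:280,245:355]
i=cv2.resize(i,None,fx=6,fy=4,interpolation=cv2.INTER_CUBIC)
i=cv2.convertScaleAbs(i,alpha=1.3)
for k in range(0,11): cv2.putText(i,str(245+10*k),(60*k,10),0,.35,(0,0,255)); cv2.line(i,(60*k,12),(60*k,18),(0,0,255))
for k in range(0,15): cv2.putText(i,str(130+10*k),(0,40*k+4),0,.35,(0,0,255)); cv2.line(i,(25,40*k),(32,40*k),(0,0,255))
cv2.imwrite('pics/w_case_z.png',i)
E
```

```text
(no output)
```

View pics/w_case_z.png

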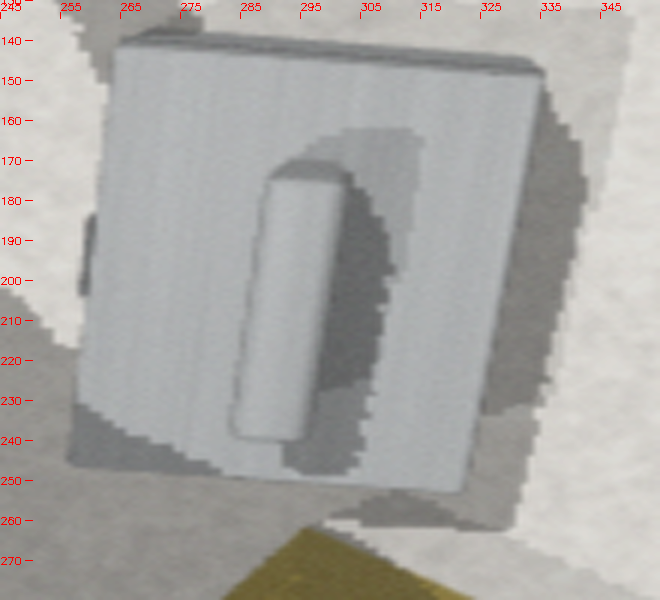

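```bash
python3 - <<'E'
from h import *
d=np.load('w_case.npz'); p={'world_to_cam':d['w'],'camera_matrix':d['K']}
P=[ray(p,*q,50)[:2] for q in [(264.5,141.5),(335,148),(321.7,253),(256.3,246.5)]]
H=[ray(p,*q,82)[:2] for q in [(289.7,175.5),(302,176.2),(295.5,240),(284.2,239.5)]]
for Q in (P,H):
    Q=np.array(Q); print(Q.round(1).tolist(),'c',Q.mean(0).round(1))
    for a,b in ((0,1),(3,2)): e=Q[b]-Q[a]; print('x',np.linalg.norm(e).round(1),np.arctan2(e[1],e[0]).round(3))
    for a,b in ((3,0),(2,1)): e=Q[b]-Q[a]; print('y',np.linalg.norm(e).round(1),np.arctan2(-e[0],e[1]).round(3))
E
```

```text
[[448.6, -262.5], [521.5, -269.4], [508.2, -388.2], [434.4, -380.0]] c [ 478.2 -325. ]
x 73.2 -0.094
x 74.2 -0.11
y 118.3 -0.121
y 119.5 -0.112
[[476.1, -291.5], [488.0, -292.2], [480.5, -358.9], [469.0, -358.3]] c [ 478.4 -325.2]
x 11.9 -0.061
x 11.6 -0.05
y 67.1 -0.106
y 67.0 -0.111
```

Request:
{"api": "arm_command", "payload": {"deltas": [[0.03, 0, -0.02, 0], [0, 0.02, 0, 6.3], [0, 0.04, 0, 0], [0, 0.04, 0, 0], [0, 0.04, 0, 0]]}}

```text
time: 3.8
tool_pos: [479.2, -324.5, 127.4]
tcp_rot: [-1.569, -0.001, -1.679]
contact_force: [0.3, -0.0, 0.6]
grip_width: 91.8
```

Request:
{"api": "arm_command", "payload": {"deltas": [[0, 0.02, 0, 0], [0, 0, 0, 0], [0, 0, 0, 0], [0, 0, 0, 0]]}}

```text
time: 4.2
tool_pos: [479.9, -325.8, 110.0]
tcp_rot: [-1.568, -0.002, -1.68]
contact_force: [0.6, -0.2, -1.3]
grip_width: 92.4
```

Request:
{"api": "arm_command", "payload": {"deltas": [[0, 0.03, -0.001, 0], [0, 0.017, 0, 0], [0, 0, 0, 0], [0, 0, 0, 0]]}}

```text
time: 4.6
tool_pos: [478.6, -325.8, 62.5]
tcp_rot: [-1.569, -0.001, -1.681]
contact_force: [0.6, -0.1, 1.0]
grip_width: 91.7
```

Request:
{"api": "arm_command", "payload": {"deltas": [[0, 0, 0, 0], [0, 0, 0, 0], [0, 0, 0, 0], [0, 0, 0, 0], [0, 0, 0, 0]], "claw": 255}}

```text
time: 5.1
tool_pos: [477.9, -325.4, 61.3]
tcp_rot: [-1.571, -0.0, -1.681]
contact_force: [0.2, -0.1, -0.1]
grip_width: 56.4
```

Request:
{"api": "arm_command", "payload": {"deltas": [[0, 0, 0, 0], [0, 0, 0, 0], [0, 0, 0, 0], [0, 0, 0, 0], [0, 0, 0, 0]]}}

```text
time: 5.6
tool_pos: [477.9, -325.3, 61.0]
tcp_rot: [-1.571, 0.0, -1.681]
contact_force: [-0.1, -0.7, -0.1]
grip_width: 16.3
```

Request:
{"api": "arm_command", "payload": {"deltas": [[0, 0, 0, 0], [0, 0, 0, 0], [0, 0, 0, 0], [0, 0, 0, 0]]}}

```text
time: 6.0
tool_pos: [477.7, -325.3, 61.0]
tcp_rot: [-1.571, 0.0, -1.681]
contact_force: [-0.9, 0.5, 0.6]
grip_width: 13.9
```

Request:
{"api": "arm_command", "payload": {"deltas": [[0, 0.001, 0, 0], [0, 0, 0, 0], [0, 0, 0, 0]]}}

```text
time: 6.3
tool_pos: [477.8, -325.3, 61.0]
tcp_rot: [-1.571, -0.0, -1.681]
contact_force: [-3.1, 2.0, 7.5]
grip_width: 14.0
```

Request:
{"api": "arm_command", "payload": {"deltas": [[-0.001, 0, 0.01, 0], [-0.002, 0, 0.02, 0], [-0.002, 0, 0.02, 0], [-0.002, 0, 0.02, 0], [-0.001, 0, 0.01, 0]]}}

```text
time: 6.8
tool_pos: [559.6, -326.5, 61.0]
tcp_rot: [-1.57, -0.001, -1.68]
contact_force: [-4.1, -0.8, 7.6]
grip_width: 14.1
```

Request:
{"api": "arm_command", "payload": {"deltas": [[-0.002, 0, 0.018, 0], [-0.002, 0, 0.018, 0], [-0.01, 0, 0, -2.8], [-0.02, 0, 0, -2.8], [-0.03, 0, 0, 0]]}}

```text
time: 7.3
tool_pos: [597.9, -267.9, 61.1]
tcp_rot: [-1.568, -0.003, -1.583]
contact_force: [0.5, -2.3, 5.0]
grip_width: 13.6
```

Request:
{"api": "arm_command", "payload": {"deltas": [[-0.03, 0, 0, 0], [-0.03, 0, 0, 0], [-0.03, 0, 0, 0], [-0.03, 0, 0, 0], [-0.03, 0, 0, 0]]}}

```text
time: 7.8
tool_pos: [599.5, -115.7, 61.0]
tcp_rot: [-1.568, -0.001, -1.583]
contact_force: [-0.8, -3.2, 5.6]
grip_width: 13.5
```

Request:
{"api": "arm_command", "payload": {"deltas": [[-0.03, 0, -0.003, 0], [-0.03, 0, -0.002, 0], [-0.03, 0, 0, 0], [-0.03, 0, 0, 0], [-0.03, 0, 0, 0]]}}

```text
time: 8.3
tool_pos: [596.3, 34.5, 61.0]
tcp_rot: [-1.569, -0.001, -1.583]
contact_force: [0.0, -3.4, 5.2]
grip_width: 14.3
```

Request:
{"api": "arm_command", "payload": {"deltas": [[-0.03, 0, 0, 0], [-0.015, 0, 0, 0], [0, 0, 0, 0], [0, 0, 0, 0]]}}

```text
time: 8.7
tool_pos: [596.8, 80.4, 61.0]
tcp_rot: [-1.569, 0.001, -1.582]
contact_force: [0.7, 2.8, 5.7]
grip_width: 13.9
```

```bash
python3 - <<'E'
from h import *
o=bot.get_obs(); print(o['tool_pos'],o['tcp_rot'],o['contact_force'])
p=wrist(); i=cv2.resize(p['img'][80:240,260:420],None,fx=3.7,fy=3.7,interpolation=cv2.INTER_CUBIC)
save({'img':i},'near.png')
E
```

```text
[596.77804386  80.3962635   61.00600867] [-1.56877069e+00  1.12973443e-03 -1.58160651e+00] [0.69032823 2.79716421 5.67836789]
```

View pics/near.png

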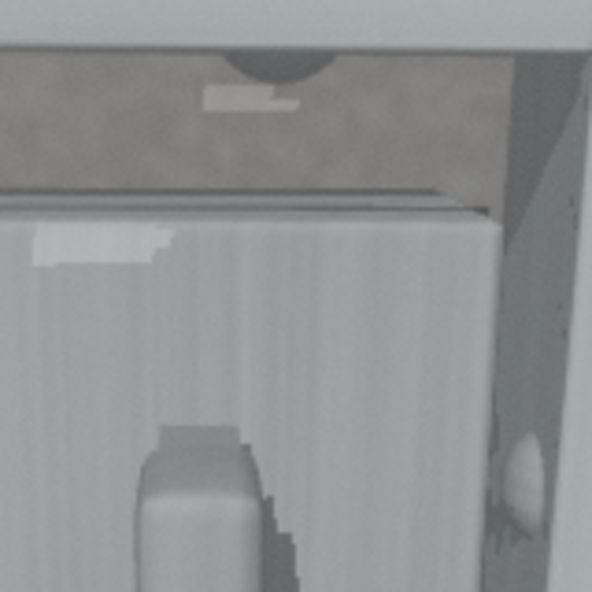

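Close view: the case is square to both fences, with about 18 mm to go to the short fence and 12 mm to the long fence. Both noses are out. Moving in by small steps while watching the force.

Request:
{"api": "arm_command", "payload": {"deltas": [[-0.007, 0, 0.003, 0], [-0.007, 0, 0.004, 0], [0, 0, 0, 0], [0, 0, 0, 0]]}}

```text
time: 9.15
tool_pos: [604.3, 93.5, 61.0]
tcp_rot: [-1.568, 0.001, -1.583]
contact_force: [0.2, 2.6, 5.6]
grip_width: 13.7
```

Request:
{"api": "arm_command", "payload": {"deltas": [[-0.002, 0, 0.002, 0], [-0.002, 0, 0.002, 0], [0, 0, 0, 0], [0, 0, 0, 0]]}}

```text
time: 9.55
tool_pos: [607.1, 96.4, 61.0]
tcp_rot: [-1.571, -0.0, -1.583]
contact_force: [-5.2, -1.8, 8.2]
grip_width: 13.6
```

Request:
{"api": "arm_command", "payload": {"deltas": [[-0.002, 0, 0.001, 0], [-0.001, 0, 0.001, 0], [0, 0, 0, 0], [0, 0, 0, 0]]}}

```text
time: 9.95
tool_pos: [607.2, 97.8, 61.1]
tcp_rot: [-1.576, -0.003, -1.583]
contact_force: [-12.1, -8.7, 14.0]
grip_width: 14.0
```

Request:
{"api": "arm_command", "payload": {"deltas": [[-0.001, 0, 0.001, 0], [-0.001, 0, 0, 0], [0, 0, 0, 0], [0, 0, 0, 0]]}}

```text
time: 10.35
tool_pos: [607.3, 99.2, 61.1]
tcp_rot: [-1.578, -0.004, -1.583]
contact_force: [-15.1, -11.6, 17.9]
grip_width: 13.5
```

Request:
{"api": "arm_command", "payload": {"deltas": [[-0.001, 0, -0.001, 0], [-0.0005, 0, 0, 0], [0, 0, 0, 0], [0, 0, 0, 0]]}}

```text
time: 10.75
tool_pos: [607.2, 100.2, 61.1]
tcp_rot: [-1.576, -0.004, -1.583]
contact_force: [-12.4, -13.1, 14.7]
grip_width: 13.7
```

```bash
python3 - <<'E'
from h import *
o=bot.get_obs(); print(o['tool_pos'],o['tcp_rot'],o['contact_force'],o['moment'])
p=wrist(); np.savez('w_home.npz',w=p['world_to_cam'],K=p['camera_matrix']); save(p,'home_full.png')
i=cv2.resize(p['img'][80:240,260:420],None,fx=3.7,fy=3.7,interpolation=cv2.INTER_CUBIC)
save({'img':i},'home1.png')
E
```

```text
[607.23175352 100.17227733  61.05701784] [-1.57591282 -0.00422911 -1.58327967] [-12.3541119  -13.0960784   14.69381906] [-1.98140155  1.74228027 -0.1691564 ]
```

View pics/home1.png

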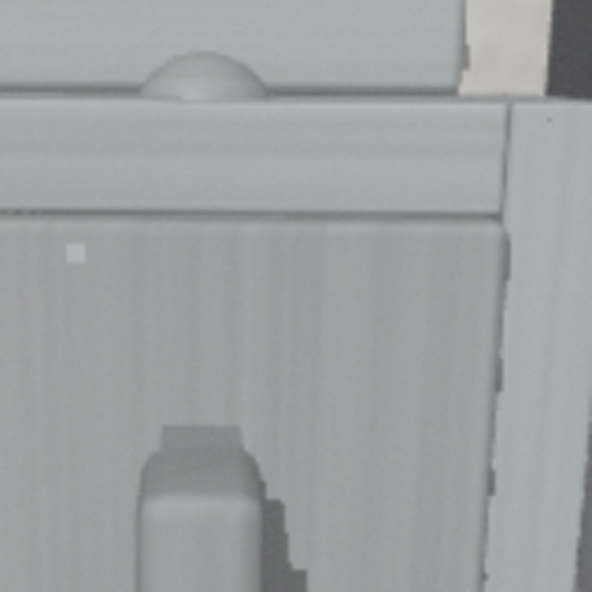

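The case looks nearly flush with both fences: the seam with the short fence is at crop row 215, and the plunger's tail shows behind that fence. The last y step still moved the TCP, so I'll measure the gaps and push y a little more.

```bash
python3 - <<'E'
from h import *
d=np.load('w_home.npz'); p={'world_to_cam':d['w'],'camera_matrix':d['K']}
f=lambda x,y,z: ray(p,260+x/3.7,80+y/3.7,z)
print('fence edge',f(300,214,44),'case lid edge',f(300,224,50), f(300,218,50))
print('long fence edge',f(506,215,44),f(486,580,44),'lid',f(503,230,50),f(483,580,50))
E
```

```text
fence edge [621.94936128 159.24892265  44.        ] case lid edge [621.53832492 158.73047173  50.        ] [621.53076196 159.45221614  50.        ]
long fence edge [647.81195285 158.82418689  44.        ] [647.85985048 109.46301417  44.        ] lid [646.18804014 157.72227014  50.        ] [646.10226298 111.955738    50.        ]
```

Request:
{"api": "arm_command", "payload": {"deltas": [[-0.001, 0, 0, 0], [0, 0, 0, 0], [0, 0, 0, 0], [0, 0, 0, 0]]}}

```text
time: 11.2
tool_pos: [607.2, 100.2, 61.0]
tcp_rot: [-1.576, -0.006, -1.583]
contact_force: [-13.0, -16.8, 14.8]
grip_width: 13.5
```

Request:
{"api": "arm_command", "payload": {"deltas": [[-0.001, 0, 0, 0], [0, 0, 0, 0], [0, 0, 0, 0], [0, 0, 0, 0]]}}

```text
time: 11.6
tool_pos: [607.2, 100.2, 61.0]
tcp_rot: [-1.576, -0.007, -1.583]
contact_force: [-12.2, -21.7, 15.3]
grip_width: 13.9
```

Both axes have stalled, so the case is home. I'll ease the push a little to take out the tool tilt, then check that it stays put.

Request:
{"api": "arm_command", "payload": {"deltas": [[0.001, 0, 0, 0], [0.001, -0.0005, -0.0005, 0], [0, 0, 0, 0], [0, 0, 0, 0], [0, 0, 0, 0]]}}

```text
time: 12.1
tool_pos: [607.2, 100.2, 61.1]
tcp_rot: [-1.575, -0.004, -1.583]
contact_force: [-8.1, -12.1, 10.5]
grip_width: 13.7
```

```bash
python3 - <<'E'
from h import *
p=wrist(); o=bot.get_obs(); print(o['tool_pos'],o['tcp_rot'],o['contact_force'],o['moment'])
i=cv2.resize(p['img'][100:260,270:430],None,fx=3.7,fy=3.7,interpolation=cv2.INTER_CUBIC)
s=vision.capture('side'); 
j=cv2.resize(s['img'][130:220,240:350],None,fx=1.8,fy=1.8,interpolation=cv2.INTER_CUBIC)
c=np.zeros((592,792,3),np.uint8); c[:,:592]=i; c[:j.shape[0],592:592+j.shape[1]]=j
save({'img':c},'home2.png')
for n in ['case','small_case','vial','tape','syringe']:
    for r in vision.find_in(s,n)[:2]: print(n,round(r['confidence'],2),toW(s,r['xyz']).round(0))
E
```

```text
[607.23894952 100.17464558  61.04885833] [-1.5750438  -0.00415426 -1.58331542] [ -7.74539806 -13.30913521  11.03515581] [-1.92433419  1.32711206 -0.12638303]
case 0.8 [588.  62.  45.]
case 0.58 [ 453. -511.   54.]
small_case 0.62 [ 438. -110.   40.]
vial 0.66 [ 434. -240.   34.]
tape 0.82 [395.  79.  17.]
```

View pics/home2.png

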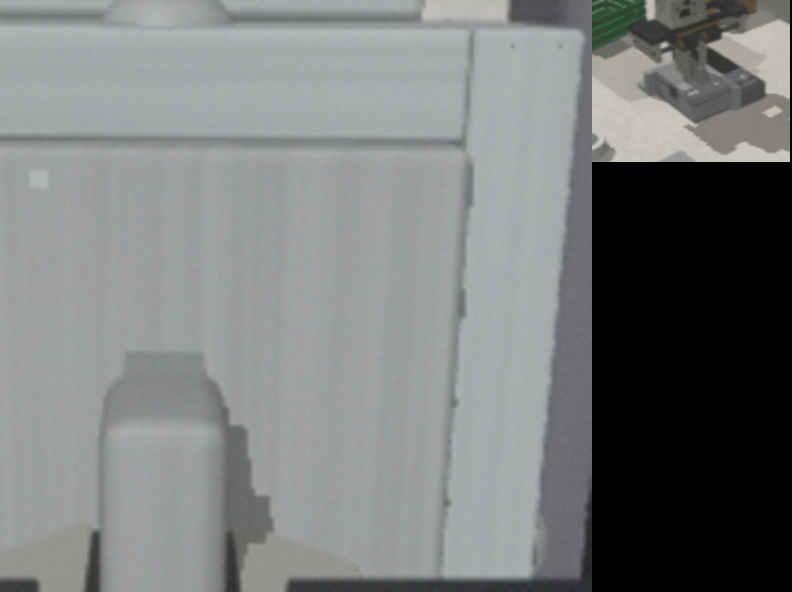

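The lid is seated against both fences with no gap showing. Both plunger tails stick out behind their fences, at crop (168,10) and (541,545), and the position held while I eased the push. Handing in.

```bash
python3 -c "
from h import *
o=bot.get_obs(); print(o['time'],o['tool_pos'],o['contact_force'],o['grip_width']); print(job.close_job())"
```

```text
12.45 [607.19950532 100.21833175  61.04373013] [ -8.10574541 -12.87164021  11.3566683 ] 13.81257632893205
the job is handed in; nothing more can be done
None
```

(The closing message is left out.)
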